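Wedge the rocking paper chest

TASK

The low wooden paper chest rocks because it sits across a round strip fixed to the bench. With the fingertips only, push the yellow wedge along the bench, thin end first, under the raised edge of the chest until it is snug, without shoving the chest away; then press firmly down with the fingertips on top of the chest near that edge (about a kilo of force) to check that it no longer rocks, pushing the wedge further if it does. Do not grasp or lift anything, leave everything else alone, and finish with the hand clear.

Things in the scene. Friction and masses are not known exactly. Their poses are not given: they have to be found in the camera images.
- chest: Low closed wooden paper chest, 2 to 3 kg, 240 (its x) x 200 (its y) x 75 mm high, pale top; its front (-x face) has two mock drawers and four brass knobs standing out 10 mm (look only). Origin: centre of its underside; x runs from the raised front to the rear. It rests nose up on the strip and on its rear bottom edge. Once snug, pushing the wedge with over about 12 N starts to lift or shove the chest.
- front_edge (a point): Middle of the chest's front bottom edge (chest x = -120 mm, y = 0, z = 0), the raised one: about 8 to 14 mm above the bench at the start. About 3 to 5 N down at press_spot makes the chest rock over until this edge meets the bench; with the wedge snug under it, it stays up.
- strip: Dark half-round bar fixed to the bench under the chest, along its y, 240 mm long, 108 mm behind the chest's front face, its ends just showing beyond the chest's sides; its top stands 4 to 7 mm above the bench (varies; origin height 0 means 5.5 mm). Origin: mid-length.
- rear_edge (a point): Middle of the chest's rear bottom edge (chest x = +120 mm, z = 0): on the bench (height 0) while the chest sits back; it rises when the chest rocks forward.
- press_spot (a point): Point on the chest's flat top, 30 mm behind the front face, mid-width: where to press for the rocking test.
- wedge: Yellow rigid wedge, 120 g, 130 mm long (its x) x 60 mm wide (its y); 2 mm high at the thin end (+x), rising evenly to 24 mm at the upright square heel (-x). Origin: centre of its underside. It lies on the bench in front of the chest, thin end roughly towards it. Pushed in, its slope meets the front edge with about 35 to 75 mm of its length under the chest; the rest stays outside.
- wedge_tip (a point): Middle of the wedge's thin end, on the bench (wedge x = +65 mm, z = 0).
- wedge_heel (a point): Middle of the wedge's upright heel face (wedge x = -65 mm), 12 mm above the bench: where to push.
- ink_jar: Bystander: squat amber jar, 56 mm across, 60 mm high, beside the chest's front. Origin: centre of its underside.
- tape_weight: Bystander: steel cylinder, 48 mm across, 35 mm high, beside the chest. Origin: centre of its underside.
- paste_bowl: Bystander: white bowl, 120 mm across, 50 mm high. Origin: centre of its underside.
- dye_bottle: Bystander: blue bottle, 60 mm across, 150 mm high. Origin: centre of its underside.
- spreader: Bystander: spatula, 280 mm long, lying flat. Origin: mid-length.
- brush_pot: Bystander: terracotta pot with brushes, 72 mm across, 167 mm high. Origin: centre of its underside.
Not all that is in view belongs to the job. Of the things that look like the wedge, take the one that is farthest to the robot's left at the start.

How it is judged:
By the outcome, as a careful person would: the job done as asked, in the order asked, and still so for the second after the job is handed in, with the robot touching nothing.
It also fails if it takes over 48 s, if anything falls off the work surface, if the arm or the gripper's body presses on something with over 40 N, if the wrist force passes 120 N, or if a joint passes its speed limit or range.

ROBOT

A 6-joint arm with a two-finger parallel gripper is mounted at the origin on the work surface. World frame = base frame: x ahead of the robot, y to its left, z up, the work surface at z = 0. Lengths are in m, angles in degrees, forces in N, time in s.
With the tool pointing down it reaches from about 0.35 to 0.875 m from the base axis. Payload 4.2 kg.
Tool frame: the origin (TCP) lies at the very end of the fingers, on their centre line; the grasp point (between the pads) lies behind it (r.grip_point_offset is the z of the grasp point in the tool frame, in m); z points along the fingers, y is the direction in which the jaws open and shut (so a half turn about z gives the same grasp; the last joint's range is limited). The gripper opens to 87 mm and grips with 3 to 60 N. Pads are 19 mm wide; open, the fingers measure 117 mm over their backs; the gripper's body (75 mm by 190 mm) begins 51 mm behind the grasp point.
Start: joints at [-58.064, 22.042, 0.453, 0, -68.411, -14.817], TCP at [0.184, -0.597, 0.223] pointing down, gripper open.
Joint ranges: [-179.83, 179.83], [-69.29, 118.12], [-61.27, 80.66], [-181.25, 117.63], [-171.15, -9.14], [-177.46, 177.46]. Speed limits (degrees/s): [159.86, 159.86, 180, 180, 180, 180].

INTERFACE

Orientations are given as a 3x3 rotation matrix whose columns are the frame's x, y, z axes.
In Python, from station import r, capture, workorder gives the robot as it stands. The module is installed in compiled form; this text tells all that it offers.
- The arm moves only by the shell command python3 -m crank 'ROWS'. ROWS is JSON, a list of rows, each an object with "delta_rot": the turn, a rotation vector about the tool's x, y, z in rad, a list of three; "linear": the shift along the tool's x, y, z in m, a list of three; "gripper": the opening in per cent of the stroke, from 0 (shut) to 100 (fully open). A call has 1 to 10 rows; each row shifts and turns the commanded pose from where the row before left it, along the tool's axes as they then stand; what a row does not reach is not made up. A row lasts 1/8 s, in which the tool goes at most 62.5 mm and 10.7 degrees, less where a joint would pass 70% of its speed; a pose out of reach is approached as far as the arm can. A call is refused whole if a number of a shift passes 0.0625 or a number of a turn 0.188, either way. A call with a gripper value outside its range is refused whole. The fingers move at their own pace and stop on an object; the grip force is fixed at half the most. Time passes only in rows, so rows that do not move let the fingers close. It gives the time, the measured TCP pose, the force and the opening at its end, in the units of the state.
- r.sense(): the state, without advancing time (a new reading comes with each control period).
- capture(name): name is "side" or "top"; returns a dict with "img" (480x640x3 uint8, blue, green, red), "fx", "fy", "cx", "cy" (pixels), "world_from_camera" (4x4, takes a point from camera to world coordinates). Camera axes: x right, y down, z forward; pixel columns grow to the right and rows downward; lengths in m; the calibration is good to about 2 mm. A picture is of the moment at which its call begins. There is no depth.
- workorder.finish_job(): hands the job in, once; it reports no verdict.
The state is a dict: "time_s": time; "joints": joint angles; "joint_velocities": joint speeds; "effort": joint torques, N m; "tcp_pos": TCP position; "ee_rot": TCP orientation; "wrist_force": force on the tool from outside, world axes, zero at the start; "moment": the same for the moment, N m; "gripper_width": opening from 0.0 (shut) to 1.0 (fully open).
Only numpy, scipy, OpenCV 4.12 (cv2) and the standard library are available. Lean on these libraries where they do the work, as an engineer would, in place of code of your own. Each camera call takes 0.05 s, during which the arm holds its last target.

## Working session

There is one attempt and no reset: what is moved stays moved. The work goes in short steps, Python scripts to look and compute and a shell command to move; the robot and the scene stay as the last step left them, time stands still between calls to the robot, and variables do not carry over. Pictures are saved under pics/ and viewed, and the job is handed in when it is done.

```bash
mkdir -p pics; python3 - <<'E'
from station import r,capture
import cv2
for n in("side","top"):
    c=capture(n);cv2.imwrite(f"pics/{n}0.png",c["img"]);print(n,c["fx"],c["cx"],c["cy"],c["world_from_camera"].round(3).tolist() if hasattr(c["world_from_camera"],'round') else c["world_from_camera"])
print(r.sense(),r.grip_point_offset)
E
```

```text
side 467.9871852795531 323.4322854164984 232.71214011737206 [[-0.933, -0.217, 0.287, 0.225], [-0.36, 0.572, -0.737, 0.831], [-0.004, -0.791, -0.612, 0.712], [0.0, 0.0, 0.0, 1.0]]
top 487.31218195956325 323.2995485969377 237.82590781063078 [[-0.02, -0.985, 0.174, 0.321], [-1.0, 0.022, 0.008, 0.041], [-0.011, -0.174, -0.985, 1.204], [0.0, 0.0, 0.0, 1.0]]
{'time_s': 0.1, 'joints': array([-5.80641286e+01,  2.20862195e+01,  3.88344631e-01, -2.35437064e-02,
       -6.84102595e+01, -1.48171164e+01]), 'joint_velocities': array([-0.05420457,  0.0122621 ,  0.11249478,  0.09133096,  0.03115449,
       -0.0353232 ]), 'effort': array([ 4.87877139e-05, -3.91689420e+01,  1.87933606e+01,  4.23183426e+00,
        1.34898481e-02, -6.62650768e-05]), 'tcp_pos': array([ 0.18383328, -0.59680406,  0.22158004]), 'ee_rot': array([[-9.55741276e-01, -2.94207679e-01, -6.74054528e-04],
       [-2.94208429e-01,  9.55739581e-01,  1.80372592e-03],
       [ 1.13550578e-04,  1.92220783e-03, -9.99998146e-01]]), 'wrist_force': array([-0.62984352, -0.22655708, -0.70722555]), 'moment': array([ 0.05337344, -0.00782689, -0.02804028]), 'gripper_width': 0.9998180993937442} -0.0187
```

View pics/side0.png

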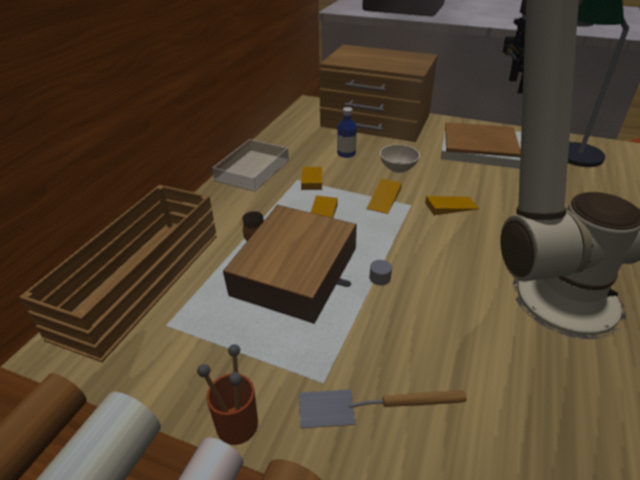

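View pics/top0.png

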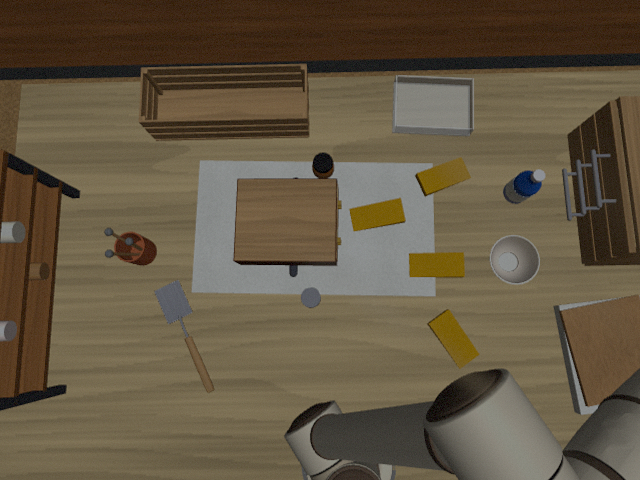

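```bash
cat > h.py <<'E'
import numpy as np,cv2
from station import r,capture
def ray(c,u,v,z):
    T=np.array(c["world_from_camera"]);d=T[:3,:3]@np.array([(u-c["cx"])/c["fx"],(v-c["cy"])/c["fy"],1]);o=T[:3,3]
    return (o+d*(z-o[2])/d[2])
def proj(c,P):
    T=np.array(c["world_from_camera"]);p=T[:3,:3].T@(np.array(P)-T[:3,3]);return [c["fx"]*p[0]/p[2]+c["cx"],c["fy"]*p[1]/p[2]+c["cy"]]
def yellow(c):
    h=cv2.cvtColor(c["img"],cv2.COLOR_BGR2HSV)
    m=cv2.inRange(h,(15,185,70),(35,255,255))
    cs,_=cv2.findContours(m,cv2.RETR_EXTERNAL,cv2.CHAIN_APPROX_NONE)
    return [k for k in cs if cv2.contourArea(k)>80]
E
python3 - <<'E'
from h import *
for n in("top","side"):
    c=capture(n)
    for k in yellow(c):
        b=cv2.boxPoints(cv2.minAreaRect(k)); M=cv2.moments(k)
        ap=cv2.approxPolyDP(k,3,True)[:,0]
        print(n,cv2.contourArea(k),(M['m10']/M['m00'],M['m01']/M['m00']));print([ (p.tolist(),ray(c,*p,0).round(3)[:2].tolist()) for p in ap])
    if n=="top": cr=c["img"][130:320,220:480]
    else: cr=c["img"][150:330,210:490]
    cv2.imwrite(f"pics/crop_{n}.png",cv2.resize(cr,None,fx=2.8,fy=2.8,interpolation=cv2.INTER_CUBIC))
    if n=="top":
        for nm,p,z in [("c",(237,179),.075),("c",(338,179),.085),("c",(338,264),.085),("c",(235,263),.075),("strip",(294.5,272),0),("strip",(296,178),0)]:print(nm,p,ray(c,*p,z).round(3))
E
```

```text
top 1226.0 (453.097471451876, 337.42400761283307)
[([446, 310], [0.349, -0.245]), ([428, 323], [0.319, -0.2]), ([454, 360], [0.23, -0.257]), ([458, 360], [0.23, -0.266]), ([459, 367], [0.214, -0.268]), ([462, 360], [0.23, -0.276]), ([464, 364], [0.22, -0.28]), ([478, 353], [0.245, -0.315])]
top 1200.0 (436.75875, 264.75166666666667)
[([409, 254], [0.489, -0.162]), ([410, 276], [0.434, -0.162]), ([464, 275], [0.433, -0.295]), ([463, 253], [0.488, -0.296])]
top 1107.5 (377.06741911211435, 214.7443190368698)
[([400, 200], [0.627, -0.146]), ([350, 209], [0.607, -0.019]), ([354, 230], [0.552, -0.027]), ([403, 221], [0.573, -0.151])]
top 678.0 (436.0759587020649, 178.91715830875123)
[([448, 165], [0.717, -0.274]), ([417, 174], [0.695, -0.193]), ([426, 194], [0.641, -0.213]), ([459, 181], [0.674, -0.299]), ([456, 174], [0.692, -0.293]), ([458, 179], [0.679, -0.297]), ([452, 178], [0.682, -0.282]), ([452, 169], [0.706, -0.283]), ([444, 169], [0.706, -0.263])]
c (237, 179) [0.669 0.255 0.075]
c (338, 179) [0.66  0.012 0.085]
c (338, 264) [0.457 0.017 0.085]
c (235, 263) [0.466 0.257 0.075]
strip (294.5, 272) [0.45  0.123 0.   ]
strip (296, 178) [0.691 0.117 0.   ]
side 349.0 (324.1408787010506, 206.1809933142311)
[([316, 197], [0.637, -0.17]), ([312, 212], [0.62, -0.1]), ([331, 217], [0.565, -0.096]), ([336, 199], [0.582, -0.18])]
side 498.0 (451.5187416331994, 202.4330655957162)
[([427, 196], [0.352, -0.283]), ([434, 208], [0.323, -0.232]), ([477, 208], [0.216, -0.272]), ([469, 197], [0.243, -0.319])]
side 610.5 (384.4698334698334, 195.19028119028118)
[([382, 179], [0.492, -0.326]), ([368, 207], [0.489, -0.174]), ([386, 212], [0.438, -0.169]), ([400, 183], [0.438, -0.323])]
side 300.5 (311.5452024403771, 175.05268996117582)
[([303, 167], [0.735, -0.31]), ([302, 183], [0.702, -0.224]), ([321, 182], [0.653, -0.248]), ([320, 167], [0.687, -0.328])]
```

```bash
ls pics
```

```text
crop_side.png
crop_top.png
side0.png
top0.png
```

View pics/crop_top.png

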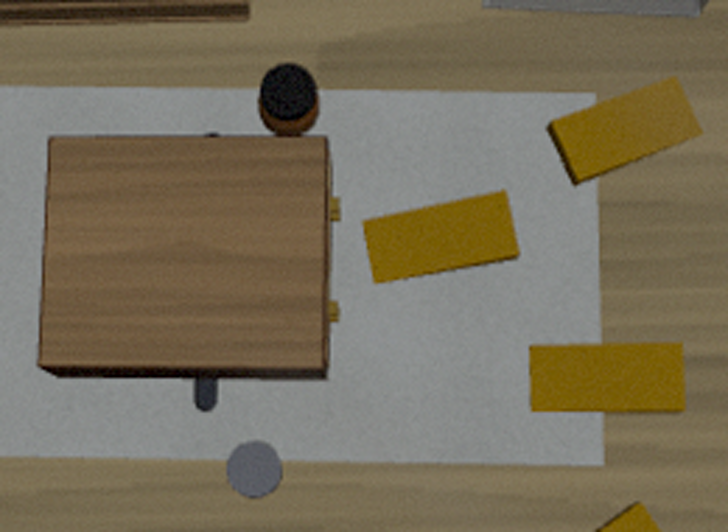

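View pics/crop_side.png

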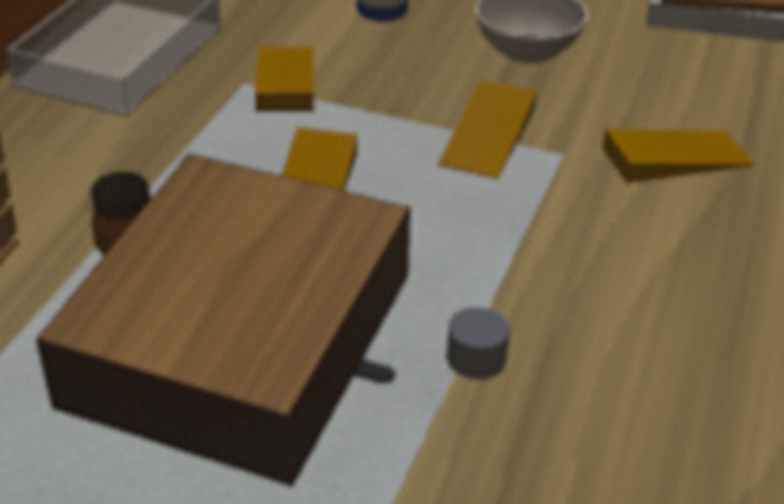

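Four yellow wedges are in the top view: (377,215), (443,177), (436,265) and (453,338). Image left is the robot's left (+y), so the one meant is (377,215). The crop shows its thin end towards the chest front, with two knobs at about (339,205) and (339,241). I'll turn the hand so the jaw line is parallel to the chest front, then move over behind the heel.

```bash
python3 -m crank '[{"delta_rot":[0,0,-0.177],"linear":[0,0,0],"gripper":25},{"delta_rot":[0,0,-0.177],"linear":[0,0,0],"gripper":25},{"delta_rot":[0,0,-0.177],"linear":[0,0,0],"gripper":25},{"delta_rot":[0,0,-0.177],"linear":[0,0,0],"gripper":25},{"delta_rot":[0,0,-0.177],"linear":[0,0,0],"gripper":25},{"delta_rot":[0,0,-0.177],"linear":[0,0,0],"gripper":25},{"delta_rot":[0,0,-0.175],"linear":[0,0,0],"gripper":25}]'
python3 -m crank '[{"delta_rot":[0,0,0],"linear":[-0.047,-0.044,0],"gripper":25},{"delta_rot":[0,0,0],"linear":[-0.047,-0.044,0],"gripper":25},{"delta_rot":[0,0,0],"linear":[-0.047,-0.044,0],"gripper":25},{"delta_rot":[0,0,0],"linear":[-0.047,-0.044,0],"gripper":25},{"delta_rot":[0,0,0],"linear":[-0.047,-0.044,0],"gripper":25},{"delta_rot":[0,0,0],"linear":[-0.047,-0.044,0],"gripper":25},{"delta_rot":[0,0,0],"linear":[-0.047,-0.044,0],"gripper":25},{"delta_rot":[0,0,0],"linear":[-0.047,-0.044,0],"gripper":25},{"delta_rot":[0,0,0],"linear":[-0.047,-0.044,0],"gripper":25},{"delta_rot":[0,0,0],"linear":[0,0,0],"gripper":25}]'
python3 - <<'E'
from h import *
for n in("side","top"):
    c=capture(n);cv2.imwrite(f"pics/{n}1.png",c["img"])
E
```

```text
time_s: 1.08
tcp_pos: [0.184, -0.5971, 0.2222]
ee_rot: [[-0.029, -1.0, -0.0], [-1.0, 0.029, 0.001], [-0.001, 0.0, -1.0]]
wrist_force: [0.0, -0.5, -1.5]
gripper_width: 0.303
time_s: 2.33
tcp_pos: [0.585, -0.1971, 0.2215]
ee_rot: [[-0.03, -1.0, -0.001], [-1.0, 0.03, 0.0], [-0.0, 0.001, -1.0]]
wrist_force: [0.8, -1.0, -1.0]
gripper_width: 0.251
```

View pics/side1.png

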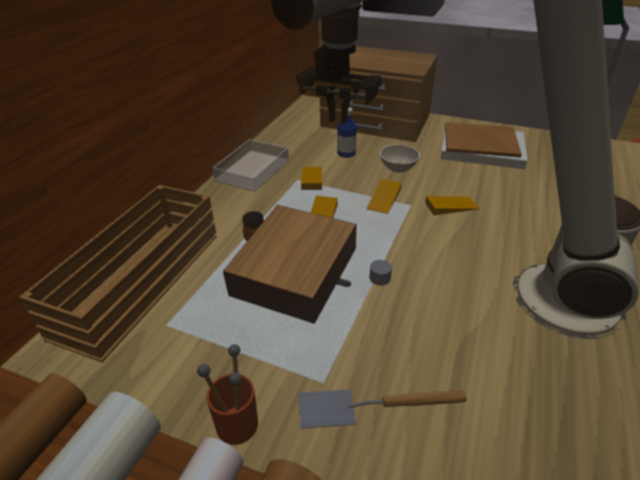

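View pics/top1.png

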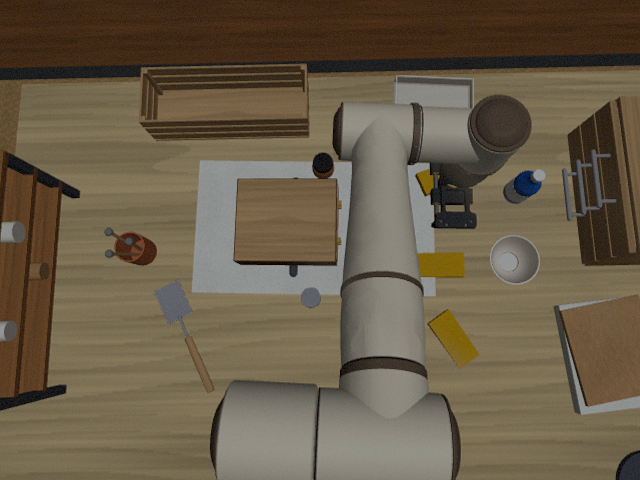

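```bash
python3 -m crank '[{"delta_rot":[0,0,0],"linear":[0,-0.005,0.05],"gripper":25},{"delta_rot":[0,0,0],"linear":[0,0,0.06],"gripper":25},{"delta_rot":[0,0,0],"linear":[0,0,0.06],"gripper":25},{"delta_rot":[0,0,0],"linear":[0,0,0.03],"gripper":25},{"delta_rot":[0,0,0],"linear":[0,0,0.011],"gripper":25},{"delta_rot":[0,0,0],"linear":[0,0,0],"gripper":25}]'
python3 - <<'E'
from h import *
print(r.sense()["wrist_force"])
c=capture("side");cv2.imwrite("pics/side2.png",cv2.resize(c["img"][110:290,230:470],None,fx=3,fy=3,interpolation=cv2.INTER_CUBIC))
E
```

```text
time_s: 3.18
tcp_pos: [0.5874, -0.2014, 0.0119]
ee_rot: [[-0.036, -0.999, 0.0], [-0.999, 0.036, -0.0], [0.0, -0.0, -1.0]]
wrist_force: [-0.5, -0.2, 0.3]
gripper_width: 0.251
[-0.45845563 -0.17004302  0.32958047]
```

View pics/side2.png

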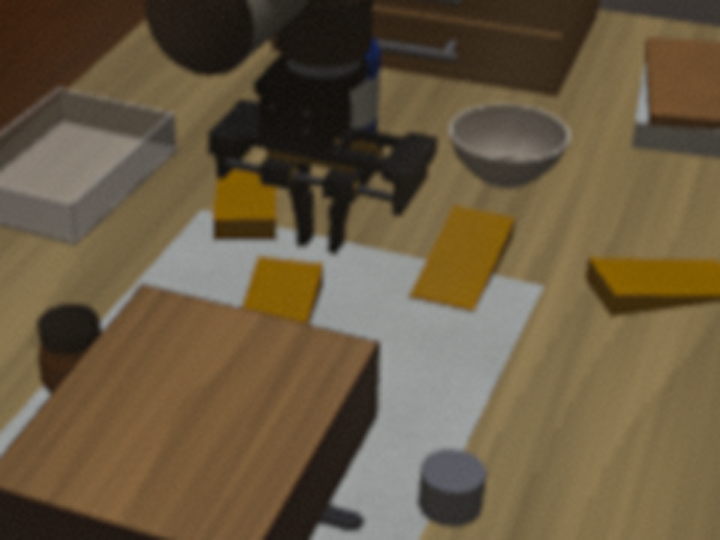

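```bash
python3 -m crank '[{"delta_rot":[0,0,0],"linear":[-0.01,0,0],"gripper":25},{"delta_rot":[0,0,0],"linear":[-0.01,0,0],"gripper":25},{"delta_rot":[0,0,0],"linear":[-0.01,0,0.001],"gripper":25},{"delta_rot":[0,0,0],"linear":[-0.005,0,0.001],"gripper":25},{"delta_rot":[0,0,0],"linear":[-0.005,0,0],"gripper":25},{"delta_rot":[0,0,0],"linear":[-0.005,0,0],"gripper":25},{"delta_rot":[0,0,0],"linear":[-0.005,0,0],"gripper":25},{"delta_rot":[0,0,0],"linear":[-0.005,0,0],"gripper":25},{"delta_rot":[0,0,0],"linear":[-0.005,0,0],"gripper":25},{"delta_rot":[0,0,0],"linear":[0,0,0],"gripper":25}]'
python3 - <<'E'
from h import *
print(r.sense()["wrist_force"])
c=capture("side");cv2.imwrite("pics/side3.png",cv2.resize(c["img"][110:290,230:470],None,fx=3,fy=3,interpolation=cv2.INTER_CUBIC))
c=capture("top");cv2.imwrite("pics/top3.png",c["img"][130:320,220:480])
E
```

```text
time_s: 4.47
tcp_pos: [0.5897, -0.14, 0.0095]
ee_rot: [[-0.035, -0.999, 0.0], [-0.999, 0.035, 0.0], [-0.0, -0.0, -1.0]]
wrist_force: [0.9, -0.6, 0.2]
gripper_width: 0.249
[ 0.94523    -0.56026604  0.20075922]
```

View pics/side3.png

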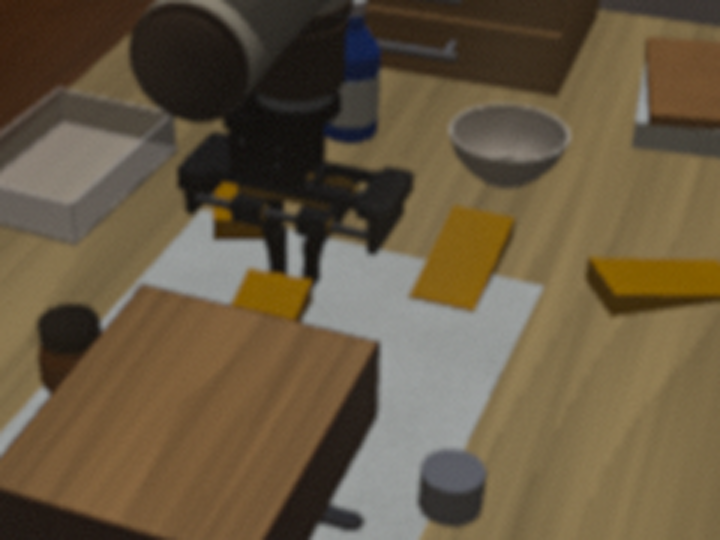

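View pics/top3.png

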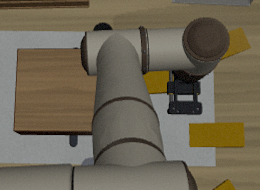

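```bash
python3 - <<'E'
from h import *
c=capture("side")
print(ray(c,312.7,200,.024),ray(c,334,203.3,.024))
for k in yellow(c):
    M=cv2.moments(k);print(M['m10']/M['m00'],M['m01']/M['m00'],cv2.approxPolyDP(k,2,True)[:,0].tolist(),[ray(c,*p,.024).round(3)[:2].tolist() for p in cv2.approxPolyDP(k,2,True)[:,0]])
for x in(-.026,0,.026):print(proj(c,[.5897+x,-.13,.024]))
E
```

```text
[ 0.62577435 -0.11977755  0.024     ] [ 0.5678098  -0.12512348  0.024     ]
320.83556405353727 207.92288081580622 [[308, 210], [328, 216], [333, 203], [313, 201]] [[0.62, -0.073], [0.562, -0.066], [0.571, -0.126], [0.623, -0.116]]
451.62442698100847 202.58251473477407 [[427, 196], [434, 208], [477, 208], [469, 197]] [[0.348, -0.246], [0.32, -0.196], [0.216, -0.235], [0.242, -0.28]]
384.4382113821138 195.15663956639565 [[381, 179], [368, 207], [386, 212], [400, 183]] [[0.486, -0.286], [0.48, -0.14], [0.43, -0.135], [0.431, -0.284]]
[np.float64(336.1123316804418), np.float64(202.63365154177689)]
[np.float64(326.83584150163995), np.float64(200.67591104829745)]
[np.float64(317.6710312331092), np.float64(198.74173984432633)]
```

```bash
python3 -m crank '[{"delta_rot":[0,0,0],"linear":[-0.005,0.002,0],"gripper":25},{"delta_rot":[0,0,0],"linear":[-0.005,0.002,0],"gripper":25},{"delta_rot":[0,0,0],"linear":[-0.005,0.002,0],"gripper":25},{"delta_rot":[0,0,0],"linear":[-0.005,0.002,0],"gripper":25},{"delta_rot":[0,0,0],"linear":[0,0,0],"gripper":25}]'
python3 - <<'E'
from h import *
print(r.sense()["wrist_force"])
c=capture("side");cv2.imwrite("pics/side4.png",cv2.resize(c["img"][150:270,250:410],None,fx=5,fy=5,interpolation=cv2.INTER_CUBIC))
for k in yellow(c):
    a=cv2.approxPolyDP(k,2,True)[:,0]
    if a[:,0].min()<345:print(a.tolist(),[ray(c,*p,.024).round(3)[:2].tolist() for p in a])
E
```

```text
time_s: 5.25
tcp_pos: [0.5823, -0.1197, 0.0096]
ee_rot: [[-0.034, -0.999, -0.0], [-0.999, 0.034, 0.0], [-0.0, 0.0, -1.0]]
wrist_force: [0.2, -0.8, 0.1]
gripper_width: 0.25
[ 0.2269843  -0.84541854  0.05291484]
[[309, 210], [329, 216], [333, 208], [314, 204]] [[0.617, -0.074], [0.56, -0.067], [0.563, -0.104], [0.616, -0.104]]
```

View pics/side4.png

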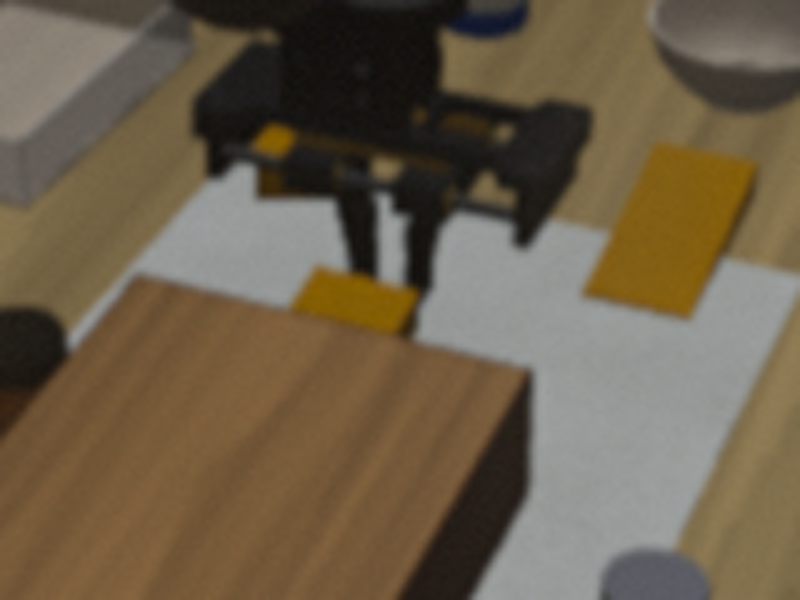

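```bash
python3 -m crank '[{"delta_rot":[0,0,0],"linear":[-0.005,0.002,0],"gripper":25},{"delta_rot":[0,0,0],"linear":[-0.005,0.002,0],"gripper":25},{"delta_rot":[0,0,0],"linear":[-0.004,0.002,0],"gripper":25},{"delta_rot":[0,0,0],"linear":[0,0,0],"gripper":25}]'
python3 - <<'E'
from h import *
print(r.sense()["wrist_force"])
c=capture("side");cv2.imwrite("pics/side5.png",cv2.resize(c["img"][150:270,250:410],None,fx=5,fy=5,interpolation=cv2.INTER_CUBIC))
for k in yellow(c):
    a=cv2.approxPolyDP(k,2,True)[:,0]
    if a[:,0].min()<345:print(a.tolist(),[ray(c,*p,.024).round(3)[:2].tolist() for p in a])
E
```

```text
time_s: 5.8
tcp_pos: [0.5767, -0.1056, 0.0096]
ee_rot: [[-0.034, -0.999, -0.0], [-0.999, 0.034, 0.0], [-0.0, 0.0, -1.0]]
wrist_force: [-0.7, -0.1, 0.6]
gripper_width: 0.246
[-0.65536455 -0.1401526   0.59526709]
[[311, 210], [326, 216], [331, 216], [333, 212], [314, 207]] [[0.612, -0.076], [0.567, -0.065], [0.555, -0.069], [0.557, -0.087], [0.61, -0.091]]
```

View pics/side5.png

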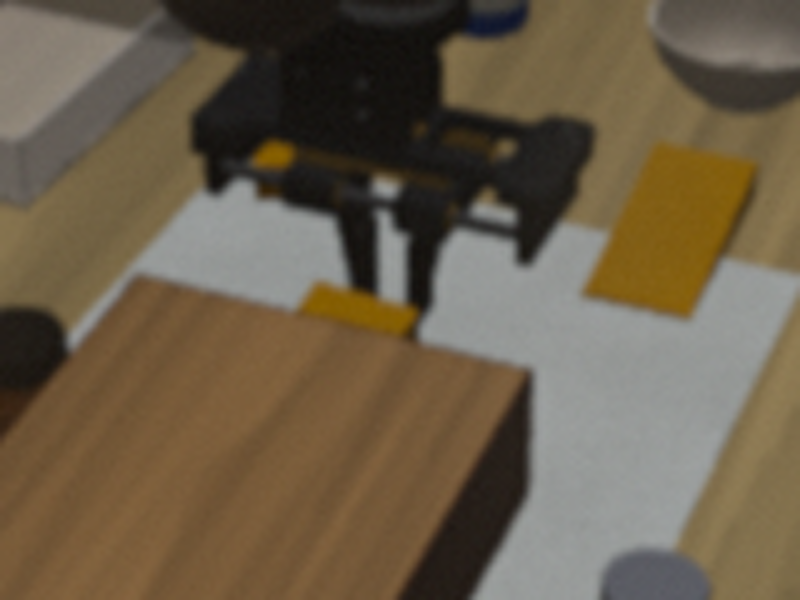

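```bash
python3 -m crank '[{"delta_rot":[0,0,0],"linear":[-0.003,0.001,0],"gripper":25},{"delta_rot":[0,0,0],"linear":[-0.003,0.001,0],"gripper":25}]'; python3 -m crank '[{"delta_rot":[0,0,0],"linear":[-0.003,0.001,0],"gripper":25},{"delta_rot":[0,0,0],"linear":[-0.001,0,0],"gripper":25}]'; 
```

```text
time_s: 6.1
tcp_pos: [0.575, -0.1, 0.0095]
ee_rot: [[-0.035, -0.999, -0.0], [-0.999, 0.035, -0.0], [0.0, 0.0, -1.0]]
wrist_force: [0.1, -0.5, 0.1]
gripper_width: 0.251
time_s: 6.35
tcp_pos: [0.5741, -0.0958, 0.0095]
ee_rot: [[-0.035, -0.999, -0.0], [-0.999, 0.035, -0.0], [0.0, 0.0, -1.0]]
wrist_force: [0.3, -0.7, -0.2]
gripper_width: 0.25
```

```bash
python3 -m crank '[{"delta_rot":[0,0,0],"linear":[-0.002,0,0],"gripper":25},{"delta_rot":[0,0,0],"linear":[-0.002,0,0],"gripper":25}]'; 
```

```text
time_s: 6.6
tcp_pos: [0.5744, -0.0919, 0.0095]
ee_rot: [[-0.035, -0.999, -0.0], [-0.999, 0.035, -0.0], [0.0, 0.0, -1.0]]
wrist_force: [-0.4, -1.3, -0.2]
gripper_width: 0.253
```

```bash
for i in 1; do python3 -m crank '[{"delta_rot":[0,0,0],"linear":[-0.002,0,0],"gripper":25},{"delta_rot":[0,0,0],"linear":[-0.001,0,0],"gripper":25}]'; done
```

```text
time_s: 6.85
tcp_pos: [0.5745, -0.0889, 0.0096]
ee_rot: [[-0.035, -0.999, 0.0], [-0.999, 0.035, -0.0], [0.0, -0.0, -1.0]]
wrist_force: [-0.4, -0.7, -0.2]
gripper_width: 0.252
```

```bash
python3 -m crank '[{"delta_rot":[0,0,0],"linear":[-0.002,0,0],"gripper":25},{"delta_rot":[0,0,0],"linear":[-0.001,0,0],"gripper":25}]'
```

```text
time_s: 7.1
tcp_pos: [0.5745, -0.0859, 0.0096]
ee_rot: [[-0.035, -0.999, -0.0], [-0.999, 0.035, 0.0], [-0.0, 0.0, -1.0]]
wrist_force: [-1.3, -1.4, -0.0]
gripper_width: 0.249
```

```bash
python3 - <<'E'
from h import *
c=capture("side");cv2.imwrite("pics/side6.png",cv2.resize(c["img"][150:270,250:410],None,fx=5,fy=5,interpolation=cv2.INTER_CUBIC))
for k in yellow(c):
    a=cv2.approxPolyDP(k,2,True)[:,0]
    if a[:,0].min()<345:print(a.tolist(),[ray(c,*p,.024).round(3)[:2].tolist() for p in a])
E
```

```text
(no output)
```

View pics/side6.png

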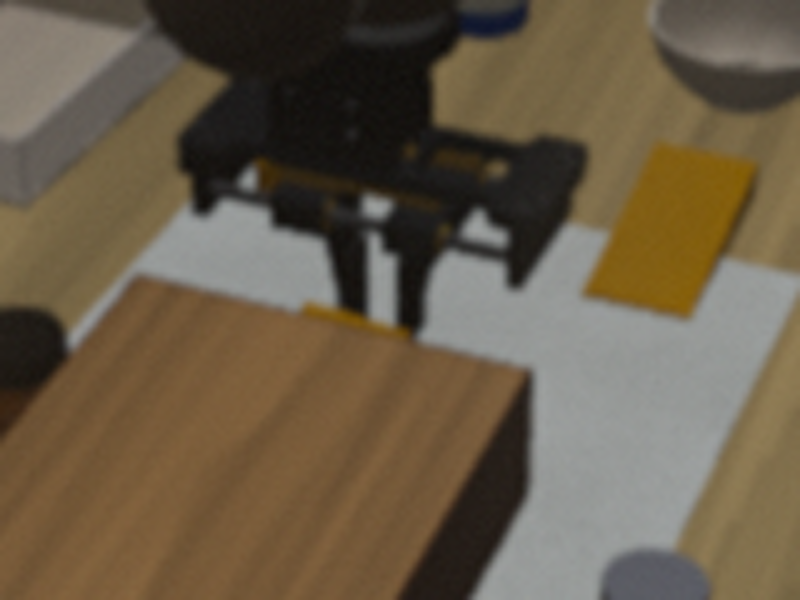

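```bash
python3 -m crank '[{"delta_rot":[0,0,0],"linear":[-0.002,0,0],"gripper":25},{"delta_rot":[0,0,0],"linear":[0,0,0],"gripper":25}]'
```

```text
time_s: 7.4
tcp_pos: [0.5746, -0.0838, 0.0095]
ee_rot: [[-0.035, -0.999, 0.0], [-0.999, 0.035, 0.0], [-0.0, -0.0, -1.0]]
wrist_force: [0.9, -0.7, -0.4]
gripper_width: 0.252
```

```bash
python3 -m crank '[{"delta_rot":[0,0,0],"linear":[-0.002,0,0],"gripper":25},{"delta_rot":[0,0,0],"linear":[0,0,0],"gripper":25}]'
```

```text
time_s: 7.65
tcp_pos: [0.5747, -0.0818, 0.0096]
ee_rot: [[-0.035, -0.999, 0.0], [-0.999, 0.035, 0.0], [-0.0, -0.0, -1.0]]
wrist_force: [0.1, -0.7, -0.4]
gripper_width: 0.249
```

```bash
python3 -m crank '[{"delta_rot":[0,0,0],"linear":[-0.002,0,0],"gripper":25},{"delta_rot":[0,0,0],"linear":[0,0,0],"gripper":25}]'
```

```text
time_s: 7.9
tcp_pos: [0.5747, -0.0798, 0.0095]
ee_rot: [[-0.035, -0.999, -0.0], [-0.999, 0.035, 0.0], [-0.0, 0.0, -1.0]]
wrist_force: [0.2, -0.2, 0.3]
gripper_width: 0.245
```

```bash
python3 -m crank '[{"delta_rot":[0,0,0],"linear":[-0.002,0,0],"gripper":25},{"delta_rot":[0,0,0],"linear":[0,0,0],"gripper":25}]'
```

```text
time_s: 8.15
tcp_pos: [0.5749, -0.0778, 0.0096]
ee_rot: [[-0.035, -0.999, 0.0], [-0.999, 0.035, 0.0], [-0.0, -0.0, -1.0]]
wrist_force: [-0.3, -0.8, 0.4]
gripper_width: 0.249
```

```bash
python3 -m crank '[{"delta_rot":[0,0,0],"linear":[-0.002,0,0],"gripper":25},{"delta_rot":[0,0,0],"linear":[0,0,0],"gripper":25}]'
```

```text
time_s: 8.4
tcp_pos: [0.5749, -0.0759, 0.0096]
ee_rot: [[-0.035, -0.999, 0.0], [-0.999, 0.035, 0.0], [-0.0, -0.0, -1.0]]
wrist_force: [0.4, -0.2, -0.4]
gripper_width: 0.247
```

```bash
python3 - <<'E'
from h import *
c=capture("side");cv2.imwrite("pics/side7.png",cv2.resize(c["img"][150:270,250:410],None,fx=5,fy=5,interpolation=cv2.INTER_CUBIC))
print(r.sense()["wrist_force"])
E
```

```text
[ 0.04179402 -0.46677137 -0.17998442]
```

View pics/side7.png

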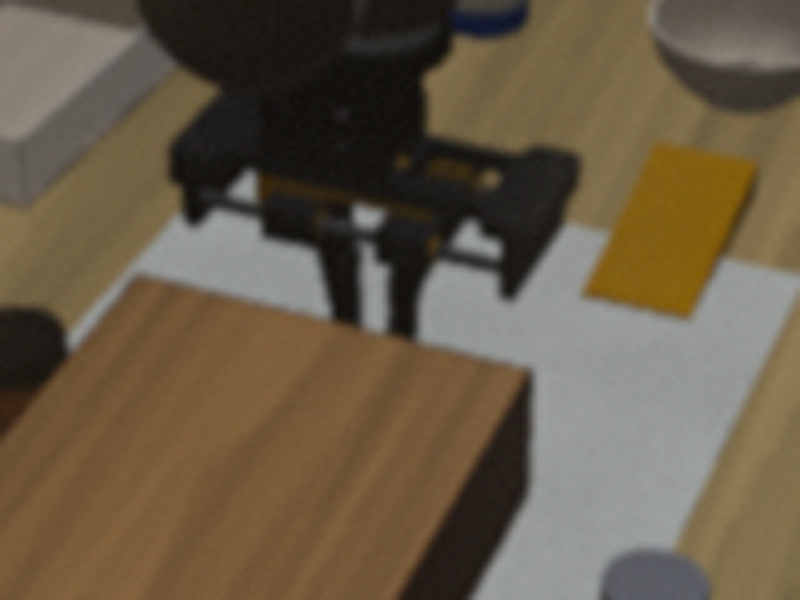

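```bash
python3 -m crank '[{"delta_rot":[0,0,0],"linear":[-0.002,0,0],"gripper":25},{"delta_rot":[0,0,0],"linear":[0,0,0],"gripper":25}]'
```

```text
time_s: 8.7
tcp_pos: [0.575, -0.0739, 0.0095]
ee_rot: [[-0.035, -0.999, -0.0], [-0.999, 0.035, 0.0], [-0.0, 0.0, -1.0]]
wrist_force: [-0.4, -0.7, 0.2]
gripper_width: 0.249
```

```bash
python3 -m crank '[{"delta_rot":[0,0,0],"linear":[-0.002,0,0],"gripper":25},{"delta_rot":[0,0,0],"linear":[0,0,0],"gripper":25}]'
```

```text
time_s: 8.95
tcp_pos: [0.5751, -0.0719, 0.0096]
ee_rot: [[-0.035, -0.999, 0.0], [-0.999, 0.035, 0.0], [-0.0, -0.0, -1.0]]
wrist_force: [0.5, -0.2, 0.1]
gripper_width: 0.255
```

```bash
python3 -m crank '[{"delta_rot":[0,0,0],"linear":[-0.002,0,0],"gripper":25},{"delta_rot":[0,0,0],"linear":[0,0,0],"gripper":25}]'
```

```text
time_s: 9.2
tcp_pos: [0.5752, -0.0699, 0.0096]
ee_rot: [[-0.035, -0.999, 0.0], [-0.999, 0.035, 0.0], [-0.0, -0.0, -1.0]]
wrist_force: [0.2, -0.0, -0.0]
gripper_width: 0.249
```

```bash
python3 -m crank '[{"delta_rot":[0,0,0],"linear":[-0.002,0,0],"gripper":25},{"delta_rot":[0,0,0],"linear":[0,0,0],"gripper":25}]'
```

```text
time_s: 9.45
tcp_pos: [0.5755, -0.0684, 0.0096]
ee_rot: [[-0.035, -0.999, 0.0], [-0.999, 0.035, -0.0], [0.0, -0.0, -1.0]]
wrist_force: [1.4, -4.7, -0.8]
gripper_width: 0.254
```

```bash
python3 -m crank '[{"delta_rot":[0,0,0],"linear":[-0.002,0,0],"gripper":25},{"delta_rot":[0,0,0],"linear":[0,0,0],"gripper":25}]'; python3 - <<'E'
from h import *
c=capture("side");cv2.imwrite("pics/side8.png",cv2.resize(c["img"][150:270,250:410],None,fx=5,fy=5,interpolation=cv2.INTER_CUBIC))
c=capture("top");cv2.imwrite("pics/top8.png",cv2.resize(c["img"][130:310,220:460],None,fx=3,fy=3,interpolation=cv2.INTER_CUBIC))
E
```

```text
time_s: 9.7
tcp_pos: [0.5756, -0.0674, 0.0096]
ee_rot: [[-0.036, -0.999, 0.0], [-0.999, 0.036, -0.001], [0.001, -0.001, -1.0]]
wrist_force: [1.2, -8.2, -1.6]
gripper_width: 0.25
```

View pics/top8.png

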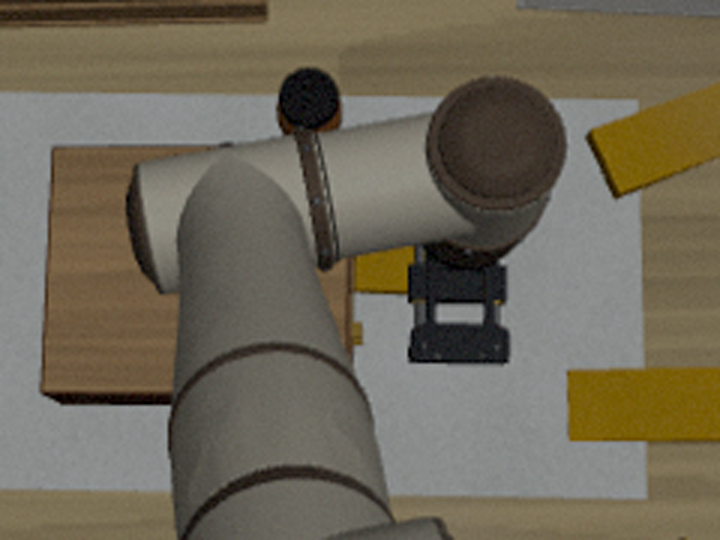

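View pics/side8.png

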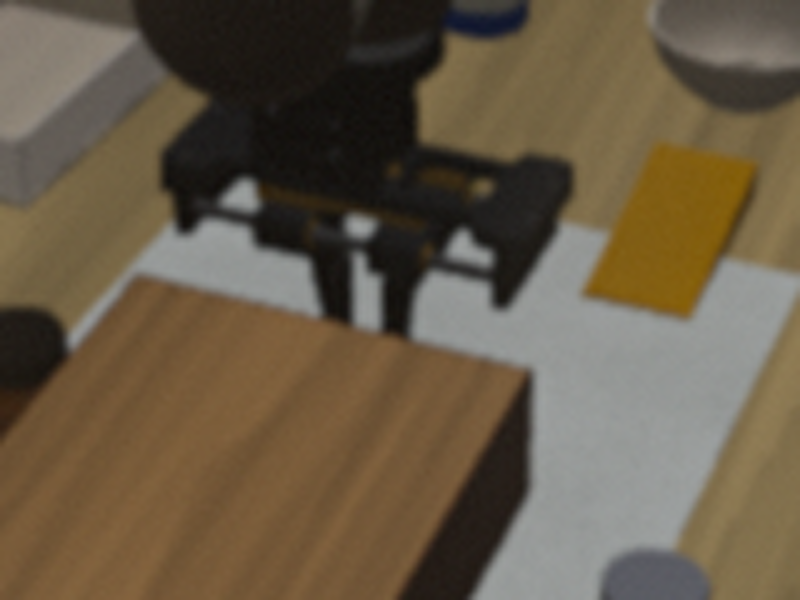

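Force rose to 8 N within 3 mm, with the chest corner still at the same pixel, so the wedge is snug. Backing off, lifting, then moving over the press spot.

```bash
python3 -m crank '[{"delta_rot":[0,0,0],"linear":[0.015,0,0],"gripper":25},{"delta_rot":[0,0,0],"linear":[0.025,0,0],"gripper":25},{"delta_rot":[0,0,0],"linear":[0,0,-0.05],"gripper":25},{"delta_rot":[0,0,0],"linear":[0,0,-0.06],"gripper":0},{"delta_rot":[0,0,0],"linear":[0,0,-0.04],"gripper":0},{"delta_rot":[0,0,0],"linear":[-0.05,0.007,0],"gripper":0},{"delta_rot":[0,0,0],"linear":[-0.05,0.007,0],"gripper":0},{"delta_rot":[0,0,0],"linear":[-0.05,0.007,0],"gripper":0},{"delta_rot":[0,0,0],"linear":[0,0,0],"gripper":0}]'
python3 - <<'E'
from h import *
for n in("side","top"):
    c=capture(n);cv2.imwrite(f"pics/{n}9.png",c["img"])
print(r.sense()["wrist_force"])
E
```

```text
time_s: 10.92
tcp_pos: [0.5576, 0.0475, 0.1597]
ee_rot: [[-0.03, -1.0, -0.0], [-1.0, 0.03, 0.001], [-0.001, 0.0, -1.0]]
wrist_force: [-0.4, -0.9, -0.4]
gripper_width: 0.005
[ 0.03463957 -0.43798221 -0.22250344]
```

View pics/side9.png

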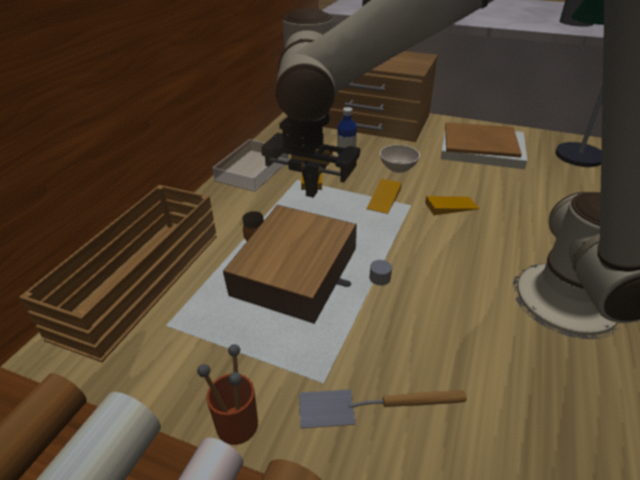

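View pics/top9.png

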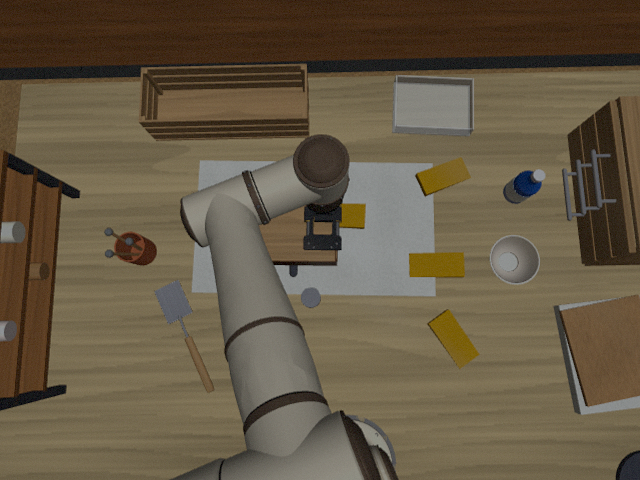

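```bash
python3 -m crank '[{"delta_rot":[0,0,0],"linear":[0.003,-0.001,0.04],"gripper":0},{"delta_rot":[0,0,0],"linear":[0,0,0.024],"gripper":0},{"delta_rot":[0,0,0],"linear":[0,0,0.004],"gripper":0},{"delta_rot":[0,0,0],"linear":[0,0,0.002],"gripper":0},{"delta_rot":[0,0,0],"linear":[0,0,0],"gripper":0}]'
```

```text
time_s: 11.65
tcp_pos: [0.5597, 0.0415, 0.0906]
ee_rot: [[-0.035, -0.999, 0.002], [-0.999, 0.035, 0.001], [-0.001, -0.002, -1.0]]
wrist_force: [0.6, -0.6, 0.2]
gripper_width: 0.008
```

```bash
python3 -m crank '[{"delta_rot":[0,0,0],"linear":[0,0,0.002],"gripper":0},{"delta_rot":[0,0,0],"linear":[0,0,0],"gripper":0}]'
```

```text
time_s: 11.9
tcp_pos: [0.5591, 0.0417, 0.0879]
ee_rot: [[-0.035, -0.999, 0.001], [-0.999, 0.035, 0.0], [-0.0, -0.001, -1.0]]
wrist_force: [0.1, -0.3, -0.2]
gripper_width: 0.008
```

```bash
python3 -m crank '[{"delta_rot":[0,0,0],"linear":[-0.002,0,0.001],"gripper":0},{"delta_rot":[0,0,0],"linear":[0,0,0],"gripper":0}]'
```

```text
time_s: 12.15
tcp_pos: [0.5592, 0.0438, 0.0868]
ee_rot: [[-0.035, -0.999, 0.0], [-0.999, 0.035, 0.0], [-0.0, -0.0, -1.0]]
wrist_force: [-0.8, -0.1, 1.4]
gripper_width: 0.01
```

```bash
python3 -m crank '[{"delta_rot":[0,0,0],"linear":[0,0,0.001],"gripper":0},{"delta_rot":[0,0,0],"linear":[0,0,0],"gripper":0}]'
```

```text
time_s: 12.4
tcp_pos: [0.5593, 0.0438, 0.0866]
ee_rot: [[-0.034, -0.999, 0.001], [-0.999, 0.034, 0.0], [-0.0, -0.001, -1.0]]
wrist_force: [-2.5, 1.9, 6.2]
gripper_width: 0.007
```

```bash
python3 -m crank '[{"delta_rot":[0,0,0],"linear":[0,0,0.001],"gripper":0},{"delta_rot":[0,0,0],"linear":[0,0,0],"gripper":0}]'
```

```text
time_s: 12.65
tcp_pos: [0.5593, 0.0438, 0.0864]
ee_rot: [[-0.034, -0.999, 0.001], [-0.999, 0.034, -0.0], [0.0, -0.001, -1.0]]
wrist_force: [-4.2, 1.2, 9.9]
gripper_width: 0.003
```

```bash
python3 -m crank '[{"delta_rot":[0,0,0],"linear":[0,0,0.0004],"gripper":0},{"delta_rot":[0,0,0],"linear":[0,0,0],"gripper":0},{"delta_rot":[0,0,0],"linear":[0,0,0],"gripper":0},{"delta_rot":[0,0,0],"linear":[0,0,0],"gripper":0}]'
python3 - <<'E'
from h import *
for n in("side","top"):
    c=capture(n);cv2.imwrite(f"pics/{n}10.png",c["img"])
print(r.sense()["wrist_force"],r.sense()["tcp_pos"])
E
```

```text
time_s: 13.15
tcp_pos: [0.5593, 0.0438, 0.0864]
ee_rot: [[-0.034, -0.999, 0.001], [-0.999, 0.034, -0.0], [0.0, -0.001, -1.0]]
wrist_force: [-4.2, 1.0, 12.2]
gripper_width: 0.0
[-4.59154391  1.66781451 12.26589693] [0.55928456 0.04380109 0.08640121]
```

View pics/side10.png

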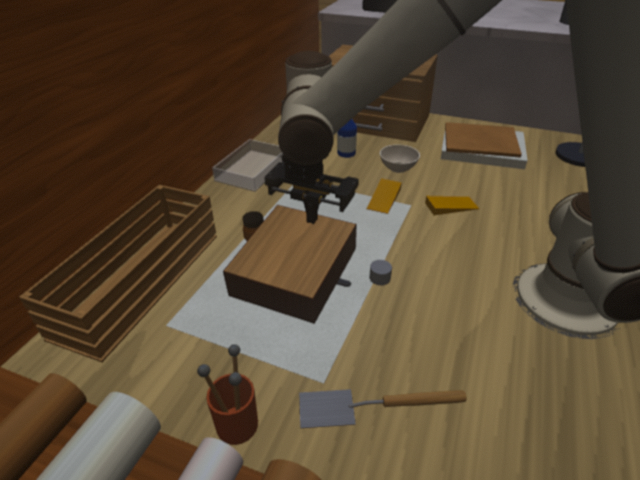

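Under 12 N the fingertips sank only 0.4 mm, and rocking over would have dropped them about 10 mm. The chest corners are still at the same pixels. Lifting clear, straight up, then away.

```bash
python3 -m crank '[{"delta_rot":[0,0,0],"linear":[0,0,-0.003],"gripper":0},{"delta_rot":[0,0,0],"linear":[0,0,-0.03],"gripper":0},{"delta_rot":[0,0,0],"linear":[0,0,-0.05],"gripper":0},{"delta_rot":[0,0,0],"linear":[0,0,-0.05],"gripper":0},{"delta_rot":[0,0,0],"linear":[0.05,0.04,0],"gripper":0},{"delta_rot":[0,0,0],"linear":[0.06,0.04,0],"gripper":0},{"delta_rot":[0,0,0],"linear":[0.06,0.04,0],"gripper":0},{"delta_rot":[0,0,0],"linear":[0.06,0.04,0],"gripper":0},{"delta_rot":[0,0,0],"linear":[0.06,0.02,0],"gripper":0},{"delta_rot":[0,0,0],"linear":[0,0,0],"gripper":0}]'
python3 - <<'E'
from h import *
for n in("side","top"):
    c=capture(n);cv2.imwrite(f"pics/{n}11.png",c["img"])
    if n=="top":cv2.imwrite("pics/top11c.png",cv2.resize(c["img"][130:310,220:460],None,fx=3,fy=3,interpolation=cv2.INTER_CUBIC))
    for k in yellow(c):
        a=cv2.approxPolyDP(k,2,True)[:,0]
        print(n,[(p.tolist(),ray(c,*p,.024).round(3)[:2].tolist()) for p in a])
    if n=="top":print(ray(c,338,179,.085),ray(c,338,264,.085))
E
```

```text
time_s: 14.5
tcp_pos: [0.385, -0.2175, 0.2169]
ee_rot: [[-0.042, -0.999, -0.0], [-0.999, 0.042, 0.0], [-0.0, 0.0, -1.0]]
wrist_force: [-1.2, -0.2, 0.2]
gripper_width: 0.004
side [([427, 196], [0.348, -0.246]), ([434, 208], [0.32, -0.196]), ([477, 208], [0.216, -0.235]), ([469, 197], [0.242, -0.28])]
side [([382, 179], [0.483, -0.287]), ([368, 207], [0.48, -0.14]), ([386, 212], [0.43, -0.135]), ([400, 183], [0.431, -0.284])]
side [([303, 167], [0.718, -0.271]), ([302, 183], [0.686, -0.188]), ([321, 182], [0.638, -0.212]), ([320, 167], [0.671, -0.289])]
top [([446, 310], [0.348, -0.24]), ([429, 324], [0.316, -0.197]), ([446, 349], [0.258, -0.234]), ([451, 349], [0.257, -0.246]), ([456, 354], [0.246, -0.257]), ([453, 355], [0.243, -0.249]), ([455, 357], [0.239, -0.254]), ([457, 354], [0.246, -0.259]), ([464, 364], [0.222, -0.274]), ([478, 353], [0.247, -0.308]), ([468, 338], [0.282, -0.287]), ([453, 338], [0.283, -0.252]), ([445, 332], [0.297, -0.234]), ([445, 329], [0.304, -0.234]), ([449, 328], [0.306, -0.244])]
top [([341, 204], [0.614, 0.004]), ([341, 208], [0.604, 0.005]), ([338, 209], [0.602, 0.012]), ([338, 226], [0.559, 0.013]), ([358, 227], [0.555, -0.036]), ([363, 224], [0.562, -0.049]), ([364, 205], [0.61, -0.053])]
top [([455, 171], [0.693, -0.284]), ([447, 168], [0.701, -0.265]), ([446, 163], [0.714, -0.263]), ([417, 175], [0.685, -0.188]), ([427, 194], [0.635, -0.211]), ([456, 182], [0.664, -0.285]), ([459, 179], [0.672, -0.293]), ([455, 182], [0.664, -0.282]), ([453, 179], [0.672, -0.278]), ([456, 176], [0.68, -0.286]), ([453, 177], [0.677, -0.278]), ([453, 181], [0.667, -0.277]), ([450, 177], [0.678, -0.271]), ([453, 175], [0.683, -0.278]), ([451, 171], [0.693, -0.274])]
[0.66043832 0.01169086 0.085     ] [0.45693671 0.01680777 0.085     ]
```

View pics/top11c.png

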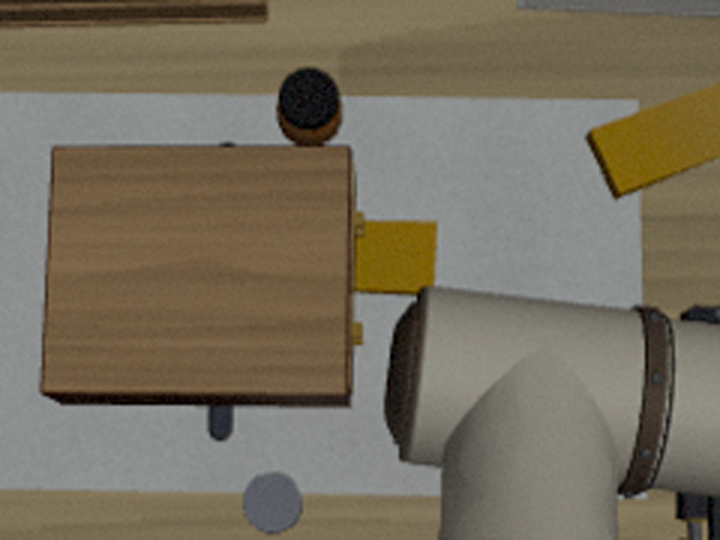

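View pics/side11.png

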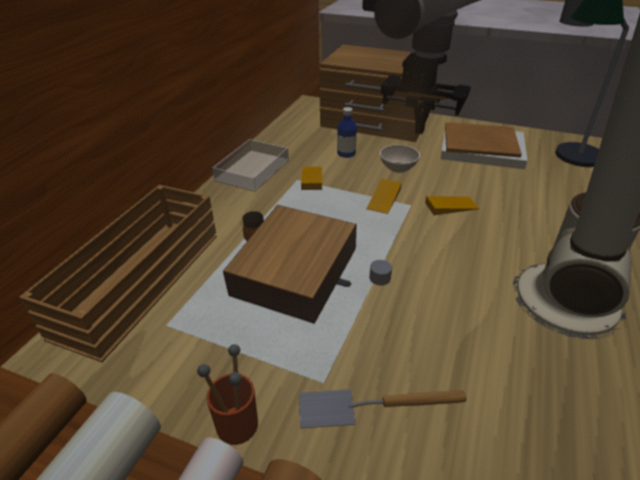

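```bash
python3 -c "
from station import workorder;print(workorder.finish_job())"
```

```text
the job is handed in; nothing more can be done
None
```

The yellow wedge is snug under the chest's raised edge, the chest no longer rocks, and the job is handed in with the hand clear. The robot clock stood at 14.5 s of the 48 s allowed at the last move.

- **Pushing:** I took the yellow wedge farthest to the robot's left. I pushed its heel with two fingertips, which turned it square to the chest, until the force rose to about 8 N, below the 12 N that starts to shove the chest. About 65 mm of its length is under the chest.
- **Press test:** I pressed near the press spot at about 12 N. The fingertips sank only about 0.4 mm; rocking over would have dropped them about 10 mm, so I did not push the wedge further. There was also about 4 N of sideways force during the press.
- **Final pictures:** The chest's top corners are at the same pixels as at the start. The wedge sits straight, and the other wedges and objects look unmoved.
- **Off-centre:** The wedge sits about 25 mm to one side of the chest's mid-width, but its full width is under the chest.

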